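# Find the packer that fits under the middle rail

## Task

Before the middle one of the three clamped rails (between the posts with orange levers) is tacked, find the packer that just fits beneath it: sliding them along the bench from the robot's side, try the yellow 8 mm packer under the rail first, then the green 12 mm and then the red 16 mm, stopping when one comes up against the rail and will not go under. Leave the thickest one that goes under beneath the rail, pushed in flat until its front edge shows at the far side, and leave the others lying flat on the robot's side, drawn well back from the rail. Leave everything else alone.

Things in the scene. Friction and masses are not known exactly. Their poses are not given: they have to be found in the camera images.
- stand: fixture fixed to the bench: a row of four blue posts, each 60 (x) x 40 (y) x 80 mm, with three short steel rails clamped between them. The middle bay, 210 mm between its posts, has an orange lever on each of its posts, up to 98 mm. Origin: on the bench, below the middle of the middle rail; x straight through under the rails, away from the robot; y along the row (bays at y -250, 0, +250 mm)
- rail_k: a level rail, 40 mm deep (x), 210 mm long (y), 40 mm high, fixed in one of the three bays. Origin: on the bench below its middle; axes as the stand's (rail faces at x -20 and +20 mm). Height of the gap between bench and rail unknown. It takes one of the packers with about 2 mm of play; the next thicker one is about 2 mm too thick
- rail_m: another rail like rail_k but with another gap. The three rails change bays from start to start; only the rail that is in the middle bay matters
- rail_t: another rail like rail_k but with another gap
- packer8_tab (a point): yellow packer: loose painted aluminium plate 125 (x) x 40 (y) x 8 mm, about 0.15 kg, flat on the bench, with an upright tab on it to push, hook or pinch, 10 (x) x 30 (y) mm, 46 mm tall. Point: the tab's centre, 31 mm above the bench, 100 mm behind the plate's front edge. x points from the tab to the front edge, towards the rail; z up. The tab is too tall to pass under the rail
- packer8_nose (a point): middle of the front edge of the yellow 8 mm packer, on its underside; same axes as its tab
- packer12_tab (a point): green packer: loose painted aluminium plate 125 (x) x 40 (y) x 12 mm, about 0.2 kg, flat on the bench, with an upright tab on it to push, hook or pinch, 10 (x) x 30 (y) mm, 46 mm tall. Point: the tab's centre, 35 mm above the bench, 100 mm behind the plate's front edge. x points from the tab to the front edge, towards the rail; z up. The tab is too tall to pass under the rail
- packer12_nose (a point): middle of the front edge of the green 12 mm packer, on its underside; same axes as its tab
- packer16_tab (a point): red packer: loose painted aluminium plate 125 (x) x 40 (y) x 16 mm, about 0.25 kg, flat on the bench, with an upright tab on it to push, hook or pinch, 10 (x) x 30 (y) mm, 46 mm tall. Point: the tab's centre, 39 mm above the bench, 100 mm behind the plate's front edge. x points from the tab to the front edge, towards the rail; z up. The tab is too tall to pass under the rail
- packer16_nose (a point): middle of the front edge of the red 16 mm packer, on its underside; same axes as its tab
- spray_can: upright blue spray can, 62 mm across, 100 mm tall; a bystander, to be left where it is
- magnet_square: red L-shaped magnet square, 90 mm legs, 22 mm high, lying flat; a bystander, to be left where it is
- tape: yellow and black tape measure, 70 x 35 x 65 mm; a bystander, to be left where it is
- tack_plate: dark steel angle piece, 80 x 60 mm, 60 mm tall; a bystander, to be left where it is
Not all that is in view belongs to the job. Of the things that look like the part that bears packer12_tab, take the one that is farthest to the robot's right at the start. Leave any purple look-alike of the part that bears packer16_tab alone.

How it is judged:
On the way, in this order (a step that is already met when the one before it is completed fails the run):
1. the yellow 8 mm packer is slid at least 15 mm under the middle rail (((horizontal distance between rail_m and stand below 0.05 m and (x of packer8_nose in the frame of stand between -0.005 and 0.09 m and y of packer8_nose in the frame of stand between -0.105 and 0.105 m and (angle between packer8_tab's own z axis and vertical below 0.1 rad and height (world z) of packer8_nose below 0.006 m))) or (horizontal distance between rail_k and stand below 0.05 m and (x of packer8_nose in the frame of stand between -0.005 and 0.09 m and y of packer8_nose in the frame of stand between -0.105 and 0.105 m and (angle between packer8_tab's own z axis and vertical below 0.1 rad and height (world z) of packer8_nose below 0.006 m))) or (horizontal distance between rail_t and stand below 0.05 m and (x of packer8_nose in the frame of stand between -0.005 and 0.09 m and y of packer8_nose in the frame of stand between -0.105 and 0.105 m and (angle between packer8_tab's own z axis and vertical below 0.1 rad and height (world z) of packer8_nose below 0.006 m))))), for 0.1 s.
2. the green 12 mm packer is tried: it goes at least 15 mm under the rail, or, where the gap is too low, its front edge is pushed against the rail (((horizontal distance between rail_m and stand below 0.05 m and (x of packer12_nose in the frame of stand between -0.032 and -0.012 m and y of packer12_nose in the frame of stand between -0.105 and 0.105 m and (angle between packer12_tab's own z axis and vertical below 0.1 rad and height (world z) of packer12_nose below 0.006 m) and contact force between packer12 and rail_m above 0.5 N)) or (horizontal distance between rail_k and stand below 0.05 m and (x of packer12_nose in the frame of stand between -0.005 and 0.09 m and y of packer12_nose in the frame of stand between -0.105 and 0.105 m and (angle between packer12_tab's own z axis and vertical below 0.1 rad and height (world z) of packer12_nose below 0.006 m))) or (horizontal distance between rail_t and stand below 0.05 m and (x of packer12_nose in the frame of stand between -0.005 and 0.09 m and y of packer12_nose in the frame of stand between -0.105 and 0.105 m and (angle between packer12_tab's own z axis and vertical below 0.1 rad and height (world z) of packer12_nose below 0.006 m))))), for 0.02 s.
3. if green went under, the red 16 mm packer is tried the same way (15 mm under, or pushed against the rail); if not, green is drawn back, its front edge 15 mm or more short of the rail (((horizontal distance between rail_m and stand below 0.05 m and x of packer12_nose in the frame of stand below -0.035 m) or (horizontal distance between rail_k and stand below 0.05 m and (x of packer16_nose in the frame of stand between -0.032 and -0.012 m and y of packer16_nose in the frame of stand between -0.105 and 0.105 m and (angle between packer16_tab's own z axis and vertical below 0.1 rad and height (world z) of packer16_nose below 0.006 m) and contact force between packer16 and rail_k above 0.5 N)) or (horizontal distance between rail_t and stand below 0.05 m and (x of packer16_nose in the frame of stand between -0.005 and 0.09 m and y of packer16_nose in the frame of stand between -0.105 and 0.105 m and (angle between packer16_tab's own z axis and vertical below 0.1 rad and height (world z) of packer16_nose below 0.006 m))))), for 0.02 s.
At the end, for the whole second after the job is handed in: The thickest packer that goes under lies flat beneath the middle rail, front edge from 5 mm short of to 40 mm past the rail's far face; the other two lie flat on the robot's side, front edges 15 mm or more short of the rail's near face; all at rest (((horizontal distance between rail_m and stand below 0.05 m and x of packer8_nose in the frame of stand between 0.015 and 0.06 m and y of packer8_nose in the frame of stand between -0.105 and 0.105 m and (angle between packer8_tab's own z axis and vertical below 0.1 rad and height (world z) of packer8_nose below 0.006 m) and linear speed of packer8 below 0.01 m/s and (x of packer12_nose in the frame of stand below -0.035 m and (angle between packer12_tab's own z axis and vertical below 0.1 rad and height (world z) of packer12_nose below 0.006 m) and linear speed of packer12 below 0.01 m/s) and (x of packer16_nose in the frame of stand below -0.035 m and (angle between packer16_tab's own z axis and vertical below 0.1 rad and height (world z) of packer16_nose below 0.006 m) and linear speed of packer16 below 0.01 m/s)) or (horizontal distance between rail_k and stand below 0.05 m and x of packer12_nose in the frame of stand between 0.015 and 0.06 m and y of packer12_nose in the frame of stand between -0.105 and 0.105 m and (angle between packer12_tab's own z axis and vertical below 0.1 rad and height (world z) of packer12_nose below 0.006 m) and linear speed of packer12 below 0.01 m/s and (x of packer8_nose in the frame of stand below -0.035 m and (angle between packer8_tab's own z axis and vertical below 0.1 rad and height (world z) of packer8_nose below 0.006 m) and linear speed of packer8 below 0.01 m/s) and (x of packer16_nose in the frame of stand below -0.035 m and (angle between packer16_tab's own z axis and vertical below 0.1 rad and height (world z) of packer16_nose below 0.006 m) and linear speed of packer16 below 0.01 m/s)) or (horizontal distance between rail_t and stand below 0.05 m and x of packer16_nose in the frame of stand between 0.015 and 0.06 m and y of packer16_nose in the frame of stand between -0.105 and 0.105 m and (angle between packer16_tab's own z axis and vertical below 0.1 rad and height (world z) of packer16_nose below 0.006 m) and linear speed of packer16 below 0.01 m/s and (x of packer8_nose in the frame of stand below -0.035 m and (angle between packer8_tab's own z axis and vertical below 0.1 rad and height (world z) of packer8_nose below 0.006 m) and linear speed of packer8 below 0.01 m/s) and (x of packer12_nose in the frame of stand below -0.035 m and (angle between packer12_tab's own z axis and vertical below 0.1 rad and height (world z) of packer12_nose below 0.006 m) and linear speed of packer12 below 0.01 m/s)))); the robot touches nothing.
It fails at once if a bystander (can, magnet square, tape measure or angle piece) is moved by more than 30 mm (distance of any of spray_can, magnet_square, tape, tack_plate from where it was at the start of the episode above 0.03 m).
It also fails if it takes over 64 s, if anything falls off the work surface, if the arm or the gripper's body presses on something with over 40 N, if the wrist force passes 120 N, or if a joint passes its speed limit or range.

## Robot

A 6-joint arm with a two-finger parallel gripper is mounted at the origin on the work surface. World frame = base frame: x ahead of the robot, y to its left, z up, the work surface at z = 0. Lengths are in m, angles in rad, forces in N, time in s.
With the tool pointing down it reaches from about 0.25 to 0.775 m from the base axis. Payload 4 kg.
Tool frame: the origin (TCP) lies between the finger pads; the fingertips stand 17 mm ahead of it and the grasp point (between the pads) lies 2 mm behind it; z points along the fingers, y is the direction in which the jaws open and shut (so a half turn about z gives the same grasp; the last joint's range is limited). The gripper opens to 85 mm and grips with 20 to 120 N. Pads are 22 mm wide; open, the fingers measure 114 mm over their backs; the gripper's body (76 mm by 85 mm) begins 54 mm behind the grasp point. The pads swing forward as they close: fully open they stand 13 mm farther back than shut.
Start: joints at [1.157, 0.087, 1.371, -0, 1.684, -0.103], TCP at [0.168, 0.524, 0.248] pointing down, gripper open.
Joint ranges: [-3.1, 3.1], [-0.76, 2.03], [0.27, 2.55], [-1.08, 4.22], [0.17, 2.65], [-2.57, 2.57]. Speed limits (rad/s): [2.79, 2.79, 3.14, 3.14, 3.14, 3.14].

## Interface

Orientations are given as a unit quaternion [x, y, z, w].
In Python, from cell import bot, optics gives the robot as it stands.
- The arm moves only by the tool carry_out, never from a script. Its argument "commands" is a list of rows, each a list of 3 entries, a list of its own where there are three numbers: the turn, a rotation vector about the tool's x, y, z in rad, then the shift along the tool's x, y, z in mm, then the closure, from 0 (fully open) to 1 (shut). A call has exactly 10 rows; each row shifts and turns the commanded pose from where the row before left it, along the tool's axes as they then stand; what a row does not reach is not made up. A row lasts 1/8 s, in which the tool goes at most 62.5 mm and 10.7 degrees, less where a joint would pass 70% of its speed; a pose out of reach is approached as far as the arm can. A call with a gripper value outside its range is refused whole. The fingers move at their own pace and stop on an object; "grip_force" is the grip in N (left out, the last holds). Time passes only in rows, so rows that do not move let the fingers close, or fill a call up. It gives the time, the measured TCP pose, the force and the opening at its end, in the units of the state.
- bot.read_state(): the state, without advancing time (a new reading comes with each control period).
- optics.get_image(name): name is "scene" or "side" or "wrist"; returns the picture (384x512x3 uint8, blue, green, red); there is no depth.
- optics.camera_params(name): a dict with "camera_matrix" (3x3 intrinsics, pixels), "dist_coeffs" ([k1, k2, p1, p2, k3] as OpenCV has them; the pictures are not rectified), "rvec" (rotation vector, rad) and "tvec" (3), from world to camera coordinates, as OpenCV has them. Camera axes: x right, y down, z forward; pixel columns grow to the right and rows downward; lengths in m; the calibration is good to about 2 mm. A picture is of the moment at which its call begins: read the wrist's pose just before it. camera_params takes no time and is no camera call; for the wrist camera it gives the pose at the moment of the call.
- bot.finish_job(): hands the job in, once; it reports no verdict.
The state is a dict: "time_s": time; "joint_pos": joint angles; "dq": joint speeds; "effort": joint torques, N m; "tool_pos": TCP position; "ee_rot": TCP orientation; "contact_force": force on the tool from outside, world axes, zero at the start; "moment": the same for the moment, N m; "finger_gap": finger opening in m.
Only numpy, scipy, OpenCV 4.12 (cv2) and the standard library are available. Lean on these libraries where they do the work, as an engineer would, in place of code of your own. Each camera call takes 0.05 s, during which the arm holds its last target.

## Working session

There is one attempt and no reset: what is moved stays moved. The work goes in short steps, Python scripts to look and compute and a tool call to move; the robot and the scene stay as the last step left them, time stands still between calls to the robot, and variables do not carry over. Pictures are saved under pics/ and viewed, and the job is handed in when it is done.

Besides the shell and the picture viewer there is one more tool, called after "Emit:" as name(argument=value, ...), one argument or row to a line, values as JSON. carry_out: Moves the arm, as the interface text tells. Its arguments: {"type":"object","properties":{"commands":{"type":"array"},"grip_force":{"type":"number"}},"required":["commands"]}

```bash
ls; mkdir -p pics; python3 - <<'E'
from cell import bot, optics
import cv2
s=bot.read_state(); print(s)
for n in ["scene","side","wrist"]:
    im=optics.get_image(n); cv2.imwrite(f"pics/{n}0.png",im)
    print(n,optics.camera_params(n))
E
```

```text
pics
{'time_s': 0.0, 'joint_pos': array([ 1.15690569e+00,  8.79677932e-02,  1.37229823e+00,  2.99789238e-05,
        1.68359009e+00, -1.03106416e-01]), 'dq': array([-0.00044088,  0.00164323,  0.00038541, -0.00138144, -0.0005166 ,
       -0.00015037]), 'effort': array([-7.68118698e-04, -3.51855218e+01, -3.13280225e+01, -2.75039602e-04,
        1.07161689e-02,  2.99859465e-06]), 'tool_pos': array([0.16800244, 0.52322063, 0.24710978]), 'ee_rot': array([ 1.54765749e-01,  9.87950546e-01, -1.09032281e-03, -3.03705157e-04]), 'contact_force': array([ 0.68708362,  0.92145287, -0.67697545]), 'moment': array([-0.02758378, -0.01483646, -0.02062565]), 'finger_gap': 0.08497980296262062}
scene {'camera_matrix': array([[387.91087913,   0.        , 259.51774278],
       [  0.        , 387.91087913, 194.55741786],
       [  0.        ,   0.        ,   1.        ]]), 'dist_coeffs': array([-0.00332958,  0.        ,  0.        ,  0.        ,  0.        ]), 'rvec': array([ 1.79941885,  1.74040627, -0.72864567]), 'tvec': array([ 0.01822591, -0.32402879,  1.61414601])}
side {'camera_matrix': array([[383.7089745 ,   0.        , 251.70567507],
       [  0.        , 383.7089745 , 190.75742901],
       [  0.        ,   0.        ,   1.        ]]), 'dist_coeffs': array([-0.06922357,  0.        ,  0.        ,  0.        ,  0.        ]), 'rvec': array([ 0.33525253, -2.58865323,  1.47074523]), 'tvec': array([0.52899355, 0.13698114, 0.97504422])}
wrist {'camera_matrix': array([[323.67561655,   0.        , 257.99286365],
       [  0.        , 323.67561655, 196.28039886],
       [  0.        ,   0.        ,   1.        ]]), 'dist_coeffs': array([-0.04062893,  0.        ,  0.        ,  0.        ,  0.        ]), 'rvec': array([-2.32668592, -1.69693128, -0.26039245]), 'tvec': array([-0.54834454, -0.03919001,  0.38076076])}
```

View pics/scene0.png

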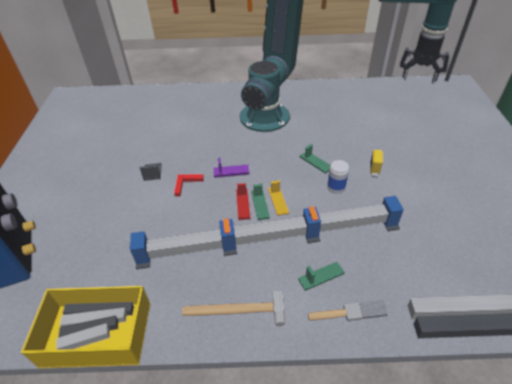

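View pics/side0.png

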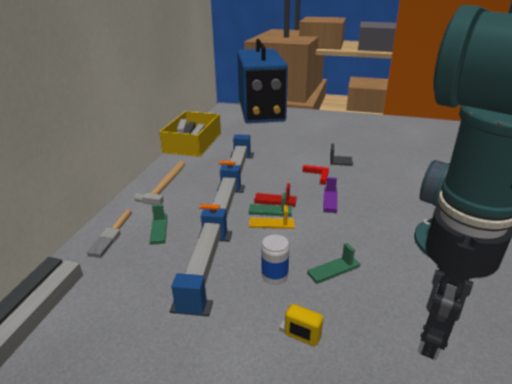

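View pics/wrist0.png

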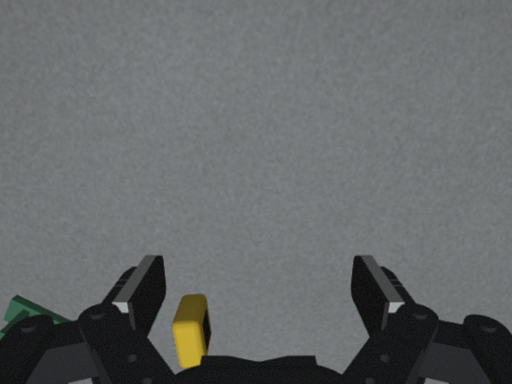

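Scene view: the robot's right is image left. These could be mistaken for the parts:
- **Green:** plates at (260,202), (315,160) and (322,275). I take the leftmost, (260,202).
- **Red:** plate at (243,200). The purple look-alike at (232,170) and the magnet square at (190,180) are left alone.
- **Yellow:** plate at (278,198). The tape at (377,160) is left alone.

Next is a close crop and a measurement.

```bash
cat > h.py <<'E'
import numpy as np, cv2
def ray(P,uv):
    K=np.array(P["camera_matrix"]);D=np.array(P["dist_coeffs"])
    R=cv2.Rodrigues(np.array(P["rvec"]))[0];t=np.array(P["tvec"])
    p=cv2.undistortPoints(np.array(uv,float).reshape(-1,1,2),K,D).reshape(-1,2)
    d=np.c_[p,np.ones(len(p))]@R
    return -R.T@t,d
def onplane(P,uv,z):
    o,d=ray(P,uv); return o+d*((z-o[2])/d[:,2])[:,None]
def proj(P,X):
    return cv2.projectPoints(np.array(X,float).reshape(-1,1,3),np.array(P["rvec"]),np.array(P["tvec"]),np.array(P["camera_matrix"]),np.array(P["dist_coeffs"]))[0].reshape(-1,2)
def mask(im,c):
    h=cv2.cvtColor(im,cv2.COLOR_BGR2HSV); r=lambda a,b:cv2.inRange(h,a,b)
    return {"y":r((18,120,90),(32,255,255)),"g":r((65,90,40),(88,255,255)),"r":r((0,150,70),(7,255,255))|r((173,150,70),(180,255,255)),
     "o":r((8,170,120),(17,255,255)),"b":r((100,130,40),(118,255,255))}[c]
E
python3 - <<'E'
import cv2,numpy as np
from h import *
from cell import optics
P=optics.camera_params("scene");S=optics.camera_params("side")
im=cv2.imread("pics/scene0.png");si=cv2.imread("pics/side0.png")
cv2.imwrite("pics/c0.png",cv2.resize(im[150:270,120:420],(800,320),interpolation=cv2.INTER_CUBIC))
cv2.imwrite("pics/c1.png",cv2.resize(si[130:320,150:350],None,fx=3,fy=3,interpolation=cv2.INTER_CUBIC))
for nm,I,C in (("scene",im,P),("side",si,S)):
  for c,z in (("y",.008),("g",.012),("r",.016),("o",.098),("b",.08)):
    cs,_=cv2.findContours(mask(I,c),cv2.RETR_EXTERNAL,cv2.CHAIN_APPROX_NONE)
    for k in cs:
        if cv2.contourArea(k)<25: continue
        x,y,w,h=cv2.boundingRect(k); m=cv2.moments(k)
        u=[m["m10"]/m["m00"],m["m01"]/m["m00"]]
        print(nm,c,(x,y,w,h),cv2.contourArea(k),np.round(onplane(C,[u],z)[0],3))
E
```

```text
scene y (22, 286, 128, 82) 8529.0 [ 0.906 -0.472  0.008]
scene y (21, 243, 13, 12) 92.0 [ 0.653 -0.724  0.008]
scene y (22, 222, 12, 9) 68.0 [ 0.564 -0.759  0.008]
scene y (269, 181, 19, 34) 311.5 [0.481 0.029 0.008]
scene y (371, 150, 11, 23) 171.0 [0.308 0.394 0.008]
scene g (300, 263, 43, 26) 431.0 [0.779 0.132 0.012]
scene g (253, 192, 16, 27) 199.0 [ 0.516 -0.028  0.012]
scene g (301, 153, 28, 19) 165.5 [0.309 0.178 0.012]
scene r (237, 184, 12, 35) 276.0 [ 0.498 -0.086  0.016]
scene r (175, 175, 28, 20) 174.0 [ 0.39  -0.281  0.016]
scene r (173, 0, 5, 13) 31.0 [-1.226 -0.523  0.016]
scene o (224, 220, 5, 12) 28.5 [ 0.664 -0.126  0.098]
scene o (310, 208, 7, 11) 27.5 [0.629 0.12  0.098]
scene b (0, 238, 29, 49) 720.5 [ 0.766 -0.693  0.08 ]
scene b (131, 232, 17, 31) 346.0 [ 0.714 -0.365  0.08 ]
scene b (220, 220, 15, 30) 157.5 [ 0.699 -0.122  0.08 ]
scene b (304, 209, 16, 28) 179.0 [0.657 0.114 0.08 ]
scene b (385, 197, 18, 28) 273.5 [0.608 0.359 0.08 ]
scene b (329, 178, 17, 12) 116.5 [0.494 0.212 0.08 ]
side y (285, 304, 38, 42) 1127.0 [0.345 0.357 0.008]
side y (249, 205, 46,
[... 400 characters left out ...]
12]
side r (255, 193, 27, 12) 224.0 [ 0.518 -0.074  0.016]
side r (286, 184, 10, 22) 87.5 [ 0.455 -0.093  0.016]
side r (303, 165, 26, 19) 177.5 [ 0.396 -0.283  0.016]
side o (201, 204, 18, 5) 48.5 [0.623 0.125 0.098]
side b (172, 274, 34, 40) 1085.5 [0.564 0.4   0.08 ]
side b (262, 259, 26, 20) 347.0 [0.419 0.292 0.08 ]
side b (202, 209, 24, 30) 303.0 [0.599 0.149 0.08 ]
side b (221, 166, 19, 25) 194.0 [ 0.636 -0.092  0.08 ]
side b (234, 135, 16, 22) 139.5 [ 0.676 -0.335  0.08 ]
side b (323, 56, 67, 38) 1516.0 [ 0.343 -1.486  0.08 ]
side b (300, 0, 99, 40) 1985.0 [ 0.484 -5.016  0.08 ]
side b (289, 0, 7, 29) 125.0 [ 1.227 -4.472  0.08 ]
side b (211, 0, 76, 122) 4994.0 [ 1.236 -2.233  0.08 ]
```

View pics/c0.png

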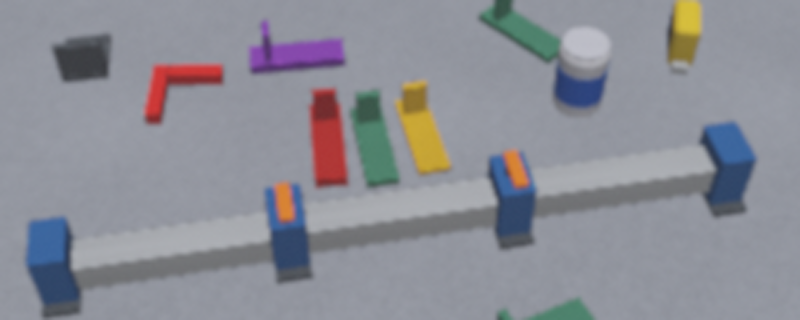

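View pics/c1.png

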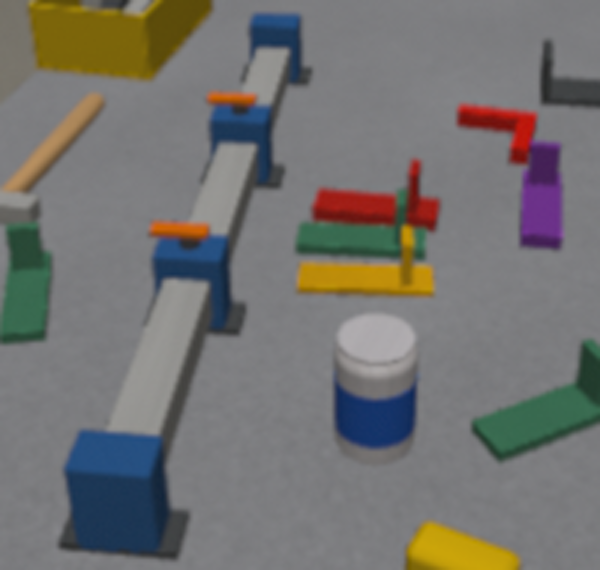

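```bash
cat >> h.py <<'E'
from scipy.spatial.transform import Rotation as Ro
def plan(s,target,yaw):
    """shift in current tool axes (mm), turn about tool (deg rotvec) to reach target with tool down, tool y at world yaw"""
    R=Ro.from_quat(s["ee_rot"]); 
    y=np.array([np.cos(yaw),np.sin(yaw),0]);z=np.array([0,0,-1.]);x=np.cross(y,z)
    G=Ro.from_matrix(np.c_[x,y,z]); 
    return (R.inv().apply(np.array(target)-s["tool_pos"])*1000).round(1),(R.inv()*G).as_rotvec().round(4),(G.inv().apply(np.array(target)-s["tool_pos"])*1000).round(1)
E
python3 - <<'E'
from h import *
from cell import bot,optics
s=bot.read_state();C=optics.camera_params("wrist")
R=Ro.from_quat(s["ee_rot"]);Rc=cv2.Rodrigues(C["rvec"])[0];c=-Rc.T@C["tvec"]
print("cam in tool",R.inv().apply(c-s["tool_pos"]),"axes",(R.inv().as_matrix()@Rc.T).round(3))
print(plan(s,[.40,-.03,.25],.13))
E
```

```text
cam in tool [ 0.07801977 -0.00053628 -0.12593583] axes [[-0.    -0.953 -0.303]
 [ 1.     0.    -0.001]
 [ 0.001 -0.303  0.953]]
(array([-390.1, -455.9,   -1.9]), array([-1.70e-03,  9.00e-04,  1.13e+00]), array([-578.7,  158.3,   -2.6]))
```

```bash
python3 - <<'E'
from h import *
from cell import bot
s=bot.read_state();R=Ro.from_quat(s["ee_rot"])
D=(np.array([.48,-.01,.25])-s["tool_pos"]); D*=1000/10
for i in range(10):
    t=R if i>=7 else R*Ro.from_rotvec([0,0,.08])
    print(i,t.inv().apply(D).round())
    if i<7:R=R*Ro.from_rotvec([0,0,.1614])
E
```

```text
0 [-49. -37.  -0.]
1 [-55. -29.  -0.]
2 [-58. -20.  -0.]
3 [-61. -10.  -0.]
4 [-62.  -0.  -0.]
5 [-61.  10.  -0.]
6 [-59.  19.  -0.]
7 [-57.  24.  -0.]
8 [-57.  24.  -0.]
9 [-57.  24.  -0.]
```

Emit:
carry_out(
  commands=[
    [[0, 0, 0.161], [-49, -37, 0], 0],
    [[0, 0, 0.161], [-55, -29, 0], 0],
    [[0, 0, 0.161], [-58, -20, 0], 0],
    [[0, 0, 0.161], [-61, -10, 0], 0],
    [[0, 0, 0.161], [-62, 0, 0], 0],
    [[0, 0, 0.161], [-61, 10, 0], 0],
    [[0, 0, 0.161], [-59, 19, 0], 0],
    [[0, 0, 0], [-57, 24, 0], 0],
    [[0, 0, 0], [-57, 24, 0], 0],
    [[0, 0, 0], [-57, 24, 0], 0],
  ],
)

```text
time_s: 1.4
tool_pos: [0.5115, 0.0079, 0.2481]
ee_rot: [0.659, 0.752, 0.0, -0.0]
contact_force: [0.1, 0.5, -0.2]
finger_gap: 0.0851
```

```bash
python3 - <<'E'
from h import *
from cell import bot,optics
s=bot.read_state();print(s["time_s"],s["tool_pos"],s["joint_pos"].round(3),s["contact_force"])
C=optics.camera_params("wrist");im=optics.get_image("wrist");cv2.imwrite("pics/w1.png",im)
import pickle;pickle.dump(C,open("w1.pkl","wb"))
R=Ro.from_quat(s["ee_rot"]).as_matrix();print("yaw",np.arctan2(R[1,1],R[0,1]))
E
```

```text
1.4 [0.51145394 0.00788089 0.24808206] [-9.60e-02  1.00e-03  1.46e+00  0.00e+00  1.68e+00 -2.28e-01] [ 0.13443394  0.49709372 -0.15062877]
yaw 0.13276421316778483
```

View pics/w1.png

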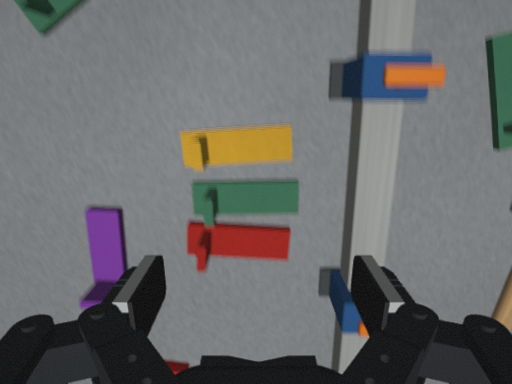

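Wrist view: yellow lies at (238,147), green (247,198), red (240,241). The noses point right, towards the rail at u≈355–395. The posts with levers are at (395,76) and (350,300).

```bash
cat >> h.py <<'E'
T={"y":.008,"g":.012,"r":.016}
def packer(im,C,c,box,cut):
    """front edge & lower long edge of the plate's top face -> nose xy, yaw. box=(u0,v0,u1,v1), cut=u beyond tab"""
    m=np.zeros_like(mask(im,c));u0,v0,u1,v1=box;m[v0:v1,u0:u1]=mask(im,c)[v0:v1,u0:u1]
    m=cv2.morphologyEx(m,cv2.MORPH_OPEN,np.ones((3,3)))
    v,u=np.nonzero(m)
    fr=[(u[v==k].max()+.5,k) for k in range(v.min()+6,v.max()-5)]
    lo=[(k,v[u==k].max()+.5) for k in range(cut,u.max()-4)]
    F=onplane(C,fr,T[c])[:,:2];L=onplane(C,lo,T[c])[:,:2]
    d=cv2.fitLine(L.astype(np.float32),cv2.DIST_HUBER,0,.001,.001).ravel(); dx=d[:2]*np.sign(d[0]); n=np.array([-dx[1],dx[0]])
    mid=d[2:]+n*.02; a=np.median((F-mid)@dx)
    return mid+a*dx, np.arctan2(dx[1],dx[0])
E
cat > m1.py <<'E'
from h import *
import pickle
C=pickle.load(open("w1.pkl","rb"));im=cv2.imread("pics/w1.png")
for c,b,cut in (("y",(170,115,310,180),215),("g",(180,170,310,235),222),("r",(180,215,310,280),222)):
    n,y=packer(im,C,c,b,cut); print(c,"nose",n.round(4),"yaw",round(y,4),"tab",(n-.1*np.array([np.cos(y),np.sin(y)])).round(4))
# blue posts tops / rail
b=mask(im,"b");cs,_=cv2.findContours(b,cv2.RETR_EXTERNAL,cv2.CHAIN_APPROX_NONE)
for k in cs:
    if cv2.contourArea(k)>50: print(cv2.boundingRect(k))
g=cv2.cvtColor(im,cv2.COLOR_BGR2GRAY)
for v in (110,150,190,230): print(v,g[v,335:420:2])
E
python3 m1.py; python3 -c "
import cv2;im=cv2.imread('pics/w1.png');cv2.imwrite('pics/w1c.png',cv2.resize(im[30:340,310:470],None,fx=1.9,fy=1.9,interpolation=cv2.INTER_CUBIC))"
```

```text
y nose [0.5445 0.0378] yaw 0.1945 tab [0.4464 0.0184]
g nose [ 0.5611 -0.023 ] yaw 0.1329 tab [ 0.462  -0.0363]
r nose [ 0.5596 -0.0841] yaw 0.0662 tab [ 0.4598 -0.0907]
(330, 270, 31, 61)
(343, 54, 88, 44)
110 [128 128 126 126 131 129 129 131 109  67  66  69  67  84 137 146 150 150
 150 149 146 149 151 150 150 149 148 150 152 149 148 150 154 148 135 128
 129 129 126 128 127 129 131]
150 [129 130 128 130 134 134 129  87  69  67  68  68 119 149 152 151 150 150
 153 153 151 153 152 152 151 155 155 152 150 156 157 147 129 125 126 129
 130 128 124 126 124 125 129]
190 [128 131 133 132 130 117  70  66  65  66  98 148 152 150 150 148 152 150
 154 154 154 152 156 157 155 151 152 157 156 141 133 131 132 131 126 125
 128 127 125 128 127 127 125]
230 [130 131 131 131  90  67  67  65  74 136 150 147 150 148 149 148 150 153
 150 151 156 155 151 149 150 156 149 135 131 131 129 129 131 129 126 132
 130 129 126 128 127 126 125]
```

View pics/w1c.png

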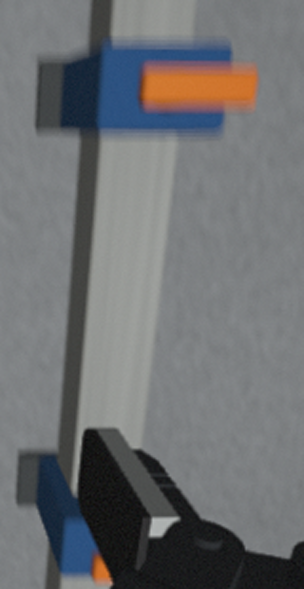

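```bash
cat > m2.py <<'E'
from h import *
import pickle
C=pickle.load(open("w1.pkl","rb"));im=cv2.imread("pics/w1.png")
g=cv2.cvtColor(cv2.GaussianBlur(im,(1,7),0),cv2.COLOR_BGR2GRAY).astype(float)
N=[];F=[];B=[]
for v in range(112,240,4):
    r=g[v]
    i=next(u for u in range(345,375) if r[u]<105<=r[u+1]); N.append((i+(105-r[i])/(r[i+1]-r[i]),v))
    j=next(u for u in range(i+20,430) if r[u]>=140>r[u+1]); F.append((j+(r[j]-140)/(r[j]-r[j+1]),v))
    k=next(u for u in range(320,i) if r[u]>=98>r[u+1]); B.append((k+(r[k]-98)/(r[k]-r[k+1]),v))
def line(P):
    d=cv2.fitLine(P[:,:2].astype(np.float32),cv2.DIST_HUBER,0,.001,.001).ravel();e=d[:2]*np.sign(d[1]);return e,d[2:]
for z in (.05,.054,.058):
    e,p=line(onplane(C,N,z));f,q=line(onplane(C,F,z)); n=np.array([e[1],-e[0]])
    print("z",z,"width",((q-p)@n*1000).round(1),"yaw",np.arctan2(n[1],n[0]).round(4),"near face at s=",(p@n).round(4))
    for gap in (z-.04,):
        e2,p2=line(onplane(C,B,gap)); print("  bottom edge(if gap) s",(p2@n).round(4), "on bench", (line(onplane(C,B,0))[1]@n).round(4))
# post +: top corners z=.08
for uv in [(363,54),(361,99),(431,53),(428,99)]: print(uv,onplane(C,[uv],.08).round(4))
E
python3 m2.py
```

```text
z 0.05 width 40.1 yaw 0.144 near face at s= 0.6083
  bottom edge(if gap) s 0.6094 on bench 0.6122
z 0.054 width 39.6 yaw 0.144 near face at s= 0.607
  bottom edge(if gap) s 0.6082 on bench 0.6122
z 0.058 width 39.1 yaw 0.144 near face at s= 0.6058
  bottom edge(if gap) s 0.6071 on bench 0.6122
(363, 54) [[0.5842 0.1284 0.08  ]]
(361, 99) [[0.5906 0.0921 0.08  ]]
(431, 53) [[0.6419 0.1377 0.08  ]]
(428, 99) [[0.6497 0.1006 0.08  ]]
```

```bash
python3 - <<'E'
from h import *
from cell import bot
s=bot.read_state();print(plan(s,[.4464,.0184,.045],.1945))
E
```

```text
(array([ 27.2, -65.4, 201.9]), array([ 0.0005,  0.0068, -0.069 ]), array([ 30.3, -63.4, 202.1]))
```

Emit:
carry_out(
  commands=[
    [[0, 0, -0.066], [10, -21, 30], 0.3],
    [[0, 0, 0], [10, -21, 30], 0.4],
    [[0, 0, 0], [10, -21, 30], 0.5],
    [[0, 0, 0], [0, 0, 30], 0.5],
    [[0, 0, 0], [0, 0, 30], 0.5],
    [[0, 0, 0], [0, 0, 30], 0.5],
    [[0, 0, 0], [0, 0, 14], 0.5],
    [[0, 0, 0], [0, 0, 8], 0.5],
    [[0, 0, 0], [0, 0, 0], 0.5],
    [[0, 0, 0], [0, 0, 0], 0.5],
  ],
  grip_force=30,
)

```text
time_s: 2.7
tool_pos: [0.4446, 0.0282, 0.0474]
ee_rot: [0.633, 0.774, 0.001, 0.001]
contact_force: [-0.4, 0.7, -0.2]
finger_gap: 0.0426
```

```bash
python3 - <<'E'
from h import *
from cell import bot,optics
s=bot.read_state();print(s["contact_force"])
print(plan(s,[.4464,.0184,.045],.1945))
im=optics.get_image("wrist");cv2.imwrite("pics/w2.png",im)
im=optics.get_image("side");cv2.imwrite("pics/s2.png",cv2.resize(im[120:300,150:400],None,fx=3,fy=3))
E
```

```text
[-0.41338692  0.72867759 -0.16314288]
(array([-10. ,  -0.1,   2.5]), array([0.0023, 0.0005, 0.0045]), array([-10. ,  -0.1,   2.4]))
```

View pics/w2.png

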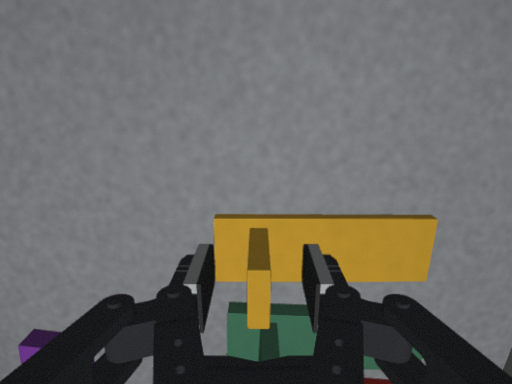

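View pics/s2.png

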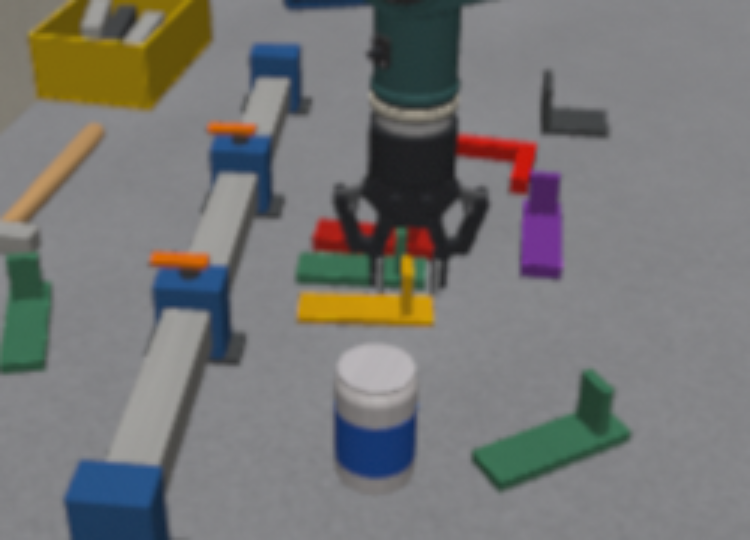

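```bash
python3 - <<'E'
from h import *
from cell import bot,optics
C=optics.camera_params("wrist");im=cv2.imread("pics/w2.png")
n,y=packer(im,C,"y",(200,205,450,340),345);print(n,y,n-.1*np.array([np.cos(y),np.sin(y)]))
print(onplane(C,[(248,328),(271,328)],.054))
s=bot.read_state();print(s["tool_pos"],s["dq"].round(4))
E
```

```text
[0.54308067 0.0399046 ] 0.20602696 [0.44519552 0.01944735]
[[0.44392438 0.00496507 0.054     ]
 [0.45403274 0.00698875 0.054     ]]
[0.44445082 0.02814948 0.04736743] [-0.0024  0.0009  0.0053 -0.0024  0.0009  0.0007]
```

Emit:
carry_out(
  commands=[
    [[0, 0, -0.006], [-8, 0, 2], 0.5],
    [[0, 0, 0], [0, 0, 0], 0.5],
    [[0, 0, 0], [0, 0, 0], 0.6],
    [[0, 0, 0], [0, 0, 0], 0.7],
    [[0, 0, 0], [0, 0, 0], 0.8],
    [[0, 0, 0], [0, 0, 0], 0.9],
    [[0, 0, 0], [0, 0, 0], 1],
    [[0, 0, 0], [0, 0, 0], 1],
    [[0, 0, 0], [0, 0, 0], 1],
    [[0, 0, 0], [0, 0, 0], 1],
  ],
)

```text
time_s: 4.05
tool_pos: [0.4453, 0.0204, 0.0444]
ee_rot: [0.631, 0.776, 0.0, 0.0]
contact_force: [0.6, 0.4, 0.8]
finger_gap: 0.0096
```

Emit:
carry_out(
  commands=[
    [[0, 0, 0], [0, 8, 0], 1],
    [[0, 0, 0], [0, 12, 0], 1],
    [[0, 0, 0], [0, 12, 0], 1],
    [[0, 0, 0], [0, 12, 0], 1],
    [[0, 0, 0], [0, 12, 0], 1],
    [[0, 0, 0], [0, 12, 0], 1],
    [[0, 0, 0], [0, 12, 0], 1],
    [[0, 0, 0], [0, 12, 0], 1],
    [[0, 0, 0], [0, 0, 0], 1],
    [[0, 0, 0], [0, 0, 0], 1],
  ],
)

```text
time_s: 5.3
tool_pos: [0.5365, 0.0393, 0.0445]
ee_rot: [0.631, 0.776, 0.001, 0.001]
contact_force: [3.7, 0.9, 1.6]
finger_gap: 0.0096
```

```bash
python3 - <<'E'
from h import *
from cell import bot,optics
s=bot.read_state();print(s["contact_force"],s["tool_pos"],s["moment"])
im=optics.get_image("wrist");cv2.imwrite("pics/w3.png",im)
E
```

```text
[3.65689743 0.88649002 1.61155394] [0.53653665 0.03934556 0.04447546] [ 6.21952808e-02 -4.38526014e-01  2.63553489e-04]
```

View pics/w3.png

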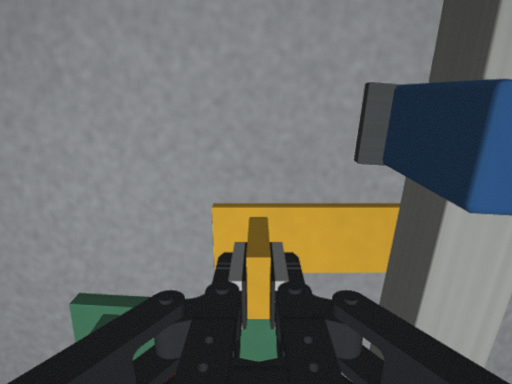

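Emit:
carry_out(
  commands=[
    [[0, 0, 0], [0, -8, 0], 1],
    [[0, 0, 0], [0, -14, 0], 1],
    [[0, 0, 0], [0, -16, 0], 1],
    [[0, 0, 0], [0, -16, 0], 1],
    [[0, 0, 0], [0, -16, 0], 1],
    [[0, 0, 0], [0, -14, 0], 1],
    [[0, 0, 0], [0, -8, 0], 1],
    [[0, 0, 0], [0, 0, 0], 0.7],
    [[0, 0, 0], [0, 0, 0], 0.5],
    [[0, 0, 0], [0, 0, 0], 0.5],
  ],
)

```text
time_s: 6.6
tool_pos: [0.4449, 0.0204, 0.0438]
ee_rot: [0.631, 0.776, -0.0, -0.001]
contact_force: [-0.4, -0.4, -0.9]
finger_gap: 0.0427
```

```bash
python3 - <<'E'
from h import *
from cell import bot,optics
s=bot.read_state();print(s["contact_force"],s["finger_gap"],s["dq"].round(3))
print(plan(s,[.4620,-.0363,.049],.135))
E
```

```text
[-0.41201597 -0.44172028 -0.87178468] 0.04272310598455371 [-0.    -0.001 -0.003 -0.    -0.001  0.   ]
(array([-59. ,   5.2,  -5.2]), array([-0.0014, -0.0004,  0.0701]), array([-58.5,   9.3,  -5.2]))
```

Emit:
carry_out(
  commands=[
    [[0, 0, 0], [0, 0, -20], 0.5],
    [[0, 0, 0], [0, 0, -40], 0.5],
    [[0, 0, 0], [0, 0, -20], 0.5],
    [[0, 0, 0], [-20, 2, 0], 0.5],
    [[0, 0, 0.035], [-20, 2, 0], 0.5],
    [[0, 0, 0.035], [-18, 4, 0], 0.5],
    [[0, 0, 0], [0, 0, 20], 0.5],
    [[0, 0, 0], [0, 0, 20], 0.5],
    [[0, 0, 0], [0, 0, 0], 0.5],
    [[0, 0, 0], [0, 0, 0], 0.5],
  ],
)

```text
time_s: 7.85
tool_pos: [0.4647, -0.0352, 0.0848]
ee_rot: [0.658, 0.753, 0.0, 0.0]
contact_force: [0.2, -0.1, 0.6]
finger_gap: 0.0427
```

```bash
python3 - <<'E'
from h import *
from cell import bot,optics
s=bot.read_state();C=optics.camera_params("wrist")
im=optics.get_image("wrist");cv2.imwrite("pics/w4.png",im)
import pickle;pickle.dump((s,C),open("w4.pkl","wb"));print(s["tool_pos"],s["dq"].round(3))
E
```

```text
[ 0.46474503 -0.03521947  0.08483509] [ 0.004 -0.011 -0.013  0.002 -0.    -0.001]
```

View pics/w4.png

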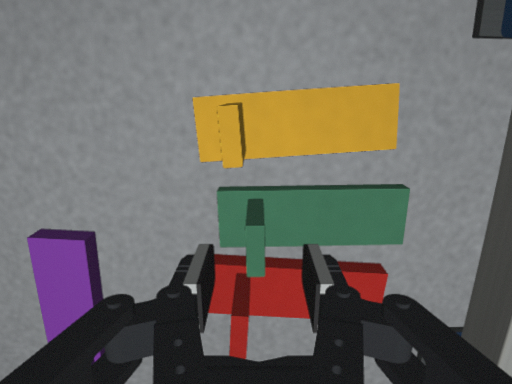

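Wrist view: the fingers straddle the green tab at (256,238). Green's nose is at u≈407 and yellow is back clear. I'll refine the numbers.

```bash
python3 - <<'E'
from h import *
import pickle
s,C=pickle.load(open("w4.pkl","rb"));im=cv2.imread("pics/w4.png")
n,y=packer(im,C,"g",(212,180,420,252),330);print(n,y,n-.1*np.array([np.cos(y),np.sin(y)]))
E=onplane(C,[(247,277),(266,277)],.058);print(E, E.mean(0)[:2]+.015*np.array([-np.sin(y),np.cos(y)]))
t=n-.1*np.array([np.cos(y),np.sin(y)])
print(plan(s,[*t,.049],y))
n,y=packer(im,C,"y",(180,75,410,170),270);print(n,y)
E
```

```text
[ 0.56096647 -0.02171503] 0.15334883 [ 0.46213996 -0.03698988]
[[ 0.46057456 -0.05306331  0.058     ]
 [ 0.47073723 -0.0516838   0.058     ]] [ 0.46336466 -0.03754958]
(array([-1.4, -2.8, 35.8]), array([ 0.0006,  0.0002, -0.0186]), array([-1.4, -2.8, 35.8]))
[0.54045898 0.03998178] 0.2053436
```

Emit:
carry_out(
  commands=[
    [[0, 0, -0.008], [-2, -2, 12], 0.5],
    [[0, 0, 0], [0, 0, 15], 0.5],
    [[0, 0, 0], [0, 0, 9], 0.5],
    [[0, 0, 0], [0, 0, 0], 0.6],
    [[0, 0, 0], [0, 0, 0], 0.7],
    [[0, 0, 0], [0, 0, 0], 0.8],
    [[0, 0, 0], [0, 0, 0], 0.9],
    [[0, 0, 0], [0, 0, 0], 1],
    [[0, 0, 0], [0, 0, 0], 1],
    [[0, 0, 0], [0, 0, 0], 1],
  ],
)

```text
time_s: 9.15
tool_pos: [0.4631, -0.0374, 0.0488]
ee_rot: [0.655, 0.756, 0.0, 0.001]
contact_force: [1.1, 0.6, 2.5]
finger_gap: 0.0096
```

```bash
python3 - <<'E'
from h import *
from cell import bot
s=bot.read_state();print(s["contact_force"],s["tool_pos"],s["dq"].round(3))
R=Ro.from_quat(s["ee_rot"]).as_matrix();y=R[:2,1];print(np.arctan2(y[1],y[0]))
n=s["tool_pos"][:2]+.1*y;a=.144;d=n-np.array([.6345,-.009]);print("nose stand",d@[np.cos(a),np.sin(a)],d@[-np.sin(a),np.cos(a)])
E
```

```text
[1.11398788 0.64387296 2.54072187] [ 0.46308772 -0.03735239  0.04884486] [ 0.001  0.    -0.001 -0.001 -0.003 -0.001]
0.14301515680390153
nose stand -0.0737069414112149 -0.0035592743918284545
```

Emit:
carry_out(
  commands=[
    [[0, 0, 0], [0, 5, 0], 1],
    [[0, 0, 0], [0, 9, 0], 1],
    [[0, 0, 0], [0, 10, 0], 1],
    [[0, 0, 0], [0, 9, 0], 1],
    [[0, 0, 0], [0, 7, 0], 1],
    [[0, 0, 0], [0, 5, 0], 1],
    [[0, 0, 0], [0, 3, 0], 1],
    [[0, 0, 0], [0, 2, 0], 1],
    [[0, 0, 0], [0, 1, 0], 1],
    [[0, 0, 0], [0, 0, 0], 1],
  ],
)

```text
time_s: 10.4
tool_pos: [0.5115, -0.0304, 0.0489]
ee_rot: [0.655, 0.756, -0.001, -0.001]
contact_force: [-5.1, -1.0, 7.8]
finger_gap: 0.0094
```

Emit:
carry_out(
  commands=[
    [[0, 0, 0], [0, 1, 0], 1],
    [[0, 0, 0], [0, 1, 0], 1],
    [[0, 0, 0], [0, 1, 0], 1],
    [[0, 0, 0], [0, 1, 0], 1],
    [[0, 0, 0], [0, 0, 0], 1],
    [[0, 0, 0], [0, 0, 0], 1],
    [[0, 0, 0], [0, 0, 0], 1],
    [[0, 0, 0], [0, 0, 0], 1],
    [[0, 0, 0], [0, 0, 0], 1],
    [[0, 0, 0], [0, 0, 0], 1],
  ],
)

```text
time_s: 11.65
tool_pos: [0.5155, -0.0298, 0.0489]
ee_rot: [0.655, 0.756, -0.001, -0.001]
contact_force: [-5.6, -1.2, 7.5]
finger_gap: 0.0098
```

Emit:
carry_out(
  commands=[
    [[0, 0, 0], [0, 1, 0], 1],
    [[0, 0, 0], [0, 1, 0], 1],
    [[0, 0, 0], [0, 1, 0], 1],
    [[0, 0, 0], [0, 1, 0], 1],
    [[0, 0, 0], [0, 0, 0], 1],
    [[0, 0, 0], [0, 0, 0], 1],
    [[0, 0, 0], [0, 0, 0], 1],
    [[0, 0, 0], [0, 0, 0], 1],
    [[0, 0, 0], [0, 0, 0], 1],
    [[0, 0, 0], [0, 0, 0], 1],
  ],
)

```text
time_s: 12.9
tool_pos: [0.5194, -0.0292, 0.0489]
ee_rot: [0.655, 0.756, -0.002, -0.001]
contact_force: [-5.8, -1.3, 7.8]
finger_gap: 0.0093
```

Emit:
carry_out(
  commands=[
    [[0, 0, 0], [0, 1, 0], 1],
    [[0, 0, 0], [0, 1, 0], 1],
    [[0, 0, 0], [0, 1, 0], 1],
    [[0, 0, 0], [0, 1, 0], 1],
    [[0, 0, 0], [0, 1, 0], 1],
    [[0, 0, 0], [0, 1, 0], 1],
    [[0, 0, 0], [0, 0, 0], 1],
    [[0, 0, 0], [0, 0, 0], 1],
    [[0, 0, 0], [0, 0, 0], 1],
    [[0, 0, 0], [0, 0, 0], 1],
  ],
)

```text
time_s: 14.15
tool_pos: [0.5254, -0.0284, 0.0489]
ee_rot: [0.655, 0.756, -0.001, -0.001]
contact_force: [-5.9, -0.7, 7.4]
finger_gap: 0.0092
```

```bash
python3 - <<'E'
from h import *
from cell import bot,optics
s=bot.read_state();print(s["contact_force"],s["tool_pos"],s["moment"])
im=optics.get_image("wrist");cv2.imwrite("pics/w5.png",im)
im=optics.get_image("side");cv2.imwrite("pics/s5.png",cv2.resize(im[150:270,150:350],None,fx=4,fy=4,interpolation=2))
E
```

```text
[-5.86938386 -0.65376194  7.36042862] [ 0.52536233 -0.02835109  0.04886128] [-0.08660003  0.69714903  0.02972764]
```

View pics/w5.png

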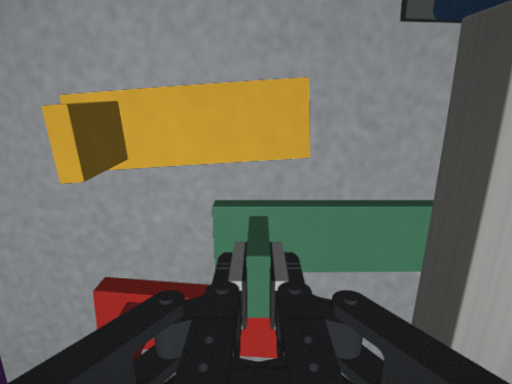

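View pics/s5.png

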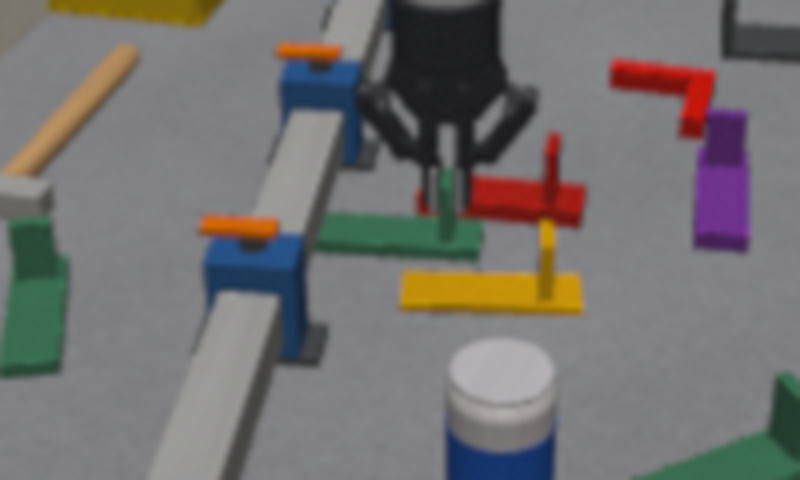

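Emit:
carry_out(
  commands=[
    [[0, 0, 0], [0, 1, 0], 1],
    [[0, 0, 0], [0, 1, 0], 1],
    [[0, 0, 0], [0, 1, 0], 1],
    [[0, 0, 0], [0, 2, 0], 1],
    [[0, 0, 0], [0, 2, 0], 1],
    [[0, 0, 0], [0, 2, 0], 1],
    [[0, 0, 0], [0, 2, 0], 1],
    [[0, 0, 0], [0, 2, 0], 1],
    [[0, 0, 0], [0, 0, 0], 1],
    [[0, 0, 0], [0, 0, 0], 1],
  ],
)

```text
time_s: 15.5
tool_pos: [0.5384, -0.0265, 0.0489]
ee_rot: [0.655, 0.756, -0.001, -0.001]
contact_force: [-5.8, -0.2, 7.4]
finger_gap: 0.0094
```

Emit:
carry_out(
  commands=[
    [[0, 0, 0], [0, 2, 0], 1],
    [[0, 0, 0], [0, 2, 0], 1],
    [[0, 0, 0], [0, 2, 0], 1],
    [[0, 0, 0], [0, 2, 0], 1],
    [[0, 0, 0], [0, 2, 0], 1],
    [[0, 0, 0], [0, 0, 0], 1],
    [[0, 0, 0], [0, 0, 0], 1],
    [[0, 0, 0], [0, 0, 0], 1],
    [[0, 0, 0], [0, 0, 0], 1],
    [[0, 0, 0], [0, 0, 0], 1],
  ],
)

```text
time_s: 16.75
tool_pos: [0.5483, -0.0251, 0.0488]
ee_rot: [0.655, 0.756, -0.001, -0.001]
contact_force: [-4.7, 0.5, 6.6]
finger_gap: 0.0097
```

```bash
python3 - <<'E'
from h import *
from cell import bot,optics
s=bot.read_state();print(s["contact_force"],s["tool_pos"],s["moment"])
im=optics.get_image("wrist");cv2.imwrite("pics/w6.png",im)
R=Ro.from_quat(s["ee_rot"]).as_matrix();y=R[:2,1]
n=s["tool_pos"][:2]+.1*y;a=.144;d=n-np.array([.6345,-.009]);print("nose stand",d@[np.cos(a),np.sin(a)],d@[-np.sin(a),np.cos(a)])
im=optics.get_image("scene");cv2.imwrite("pics/s6.png",cv2.resize(im[150:270,180:340],None,fx=4,fy=4,interpolation=2))
E
```

```text
[-4.69215993  0.53557974  6.62216682] [ 0.54833349 -0.02505601  0.04883652] [-0.165088    0.60947249  0.01579221]
nose stand 0.012420654654447126 -0.0036255281381775474
```

View pics/w6.png

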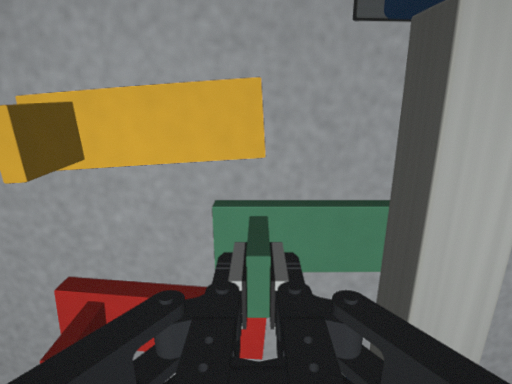

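View pics/s6.png

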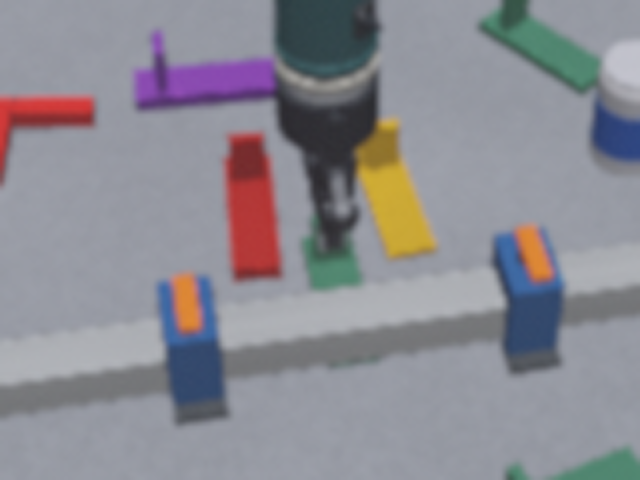

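Emit:
carry_out(
  commands=[
    [[0, 0, 0], [0, 3, 0], 1],
    [[0, 0, 0], [0, 4, 0], 1],
    [[0, 0, 0], [0, 4, 0], 1],
    [[0, 0, 0], [0, 4, 0], 1],
    [[0, 0, 0], [0, 1, 0], 1],
    [[0, 0, 0], [0, 0, 0], 1],
    [[0, 0, 0], [0, 0, 0], 0.8],
    [[0, 0, 0], [0, 0, 0], 0.65],
    [[0, 0, 0], [0, 0, 0], 0.65],
    [[0, 0, 0], [0, 0, 0], 0.65],
  ],
)

```text
time_s: 18.1
tool_pos: [0.5654, -0.0224, 0.048]
ee_rot: [0.655, 0.756, -0.0, -0.0]
contact_force: [0.6, 1.5, -0.4]
finger_gap: 0.03
```

```bash
python3 - <<'E'
from h import *
from cell import bot,optics
s=bot.read_state();print(s["contact_force"],s["tool_pos"],s["finger_gap"],s["dq"].round(3))
print(plan(s,[.4598,-.0907,.10],.066))
E
```

```text
[ 0.60125846  1.54735445 -0.35513047] [ 0.56535437 -0.0223887   0.04800671] 0.02999246515093315 [ 0.    -0.003 -0.003 -0.003  0.001  0.   ]
(array([ -52.5, -114.2,  -52. ]), array([-0.0004, -0.0002,  0.0771]), array([ -61.2, -109.8,  -52. ]))
```

Emit:
carry_out(
  commands=[
    [[0, 0, 0], [0, 0, -15], 0.6],
    [[0, 0, 0], [0, 0, -35], 0.5],
    [[0, 0, 0], [0, -10, -20], 0.5],
    [[0, 0, 0], [-12, -28, 0], 0.5],
    [[0, 0, 0], [-15, -28, 0], 0.5],
    [[0, 0, 0], [-15, -28, 0], 0.5],
    [[0, 0, 0.077], [-10, -20, 0], 0.5],
    [[0, 0, 0], [0, 0, 30], 0.5],
    [[0, 0, 0], [0, 0, 0], 0.5],
    [[0, 0, 0], [0, 0, 0], 0.5],
  ],
)

```text
time_s: 19.35
tool_pos: [0.4603, -0.0902, 0.0893]
ee_rot: [0.683, 0.73, 0.0, 0.0]
contact_force: [0.6, -0.5, 0.0]
finger_gap: 0.0426
```

```bash
python3 - <<'E'
from h import *
from cell import bot,optics
s=bot.read_state();C=optics.camera_params("wrist")
im=optics.get_image("wrist");cv2.imwrite("pics/w7.png",im)
import pickle;pickle.dump((s,C),open("w7.pkl","wb"));print(s["tool_pos"],s["dq"].round(3))
E
```

```text
[ 0.46029315 -0.09019955  0.08925208] [ 0.004 -0.003 -0.021  0.    -0.004  0.001]
```

View pics/w7.png

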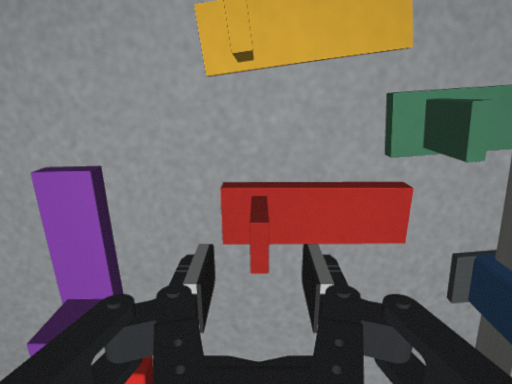

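```bash
python3 - <<'E'
from h import *
import pickle
s,C=pickle.load(open("w7.pkl","rb"));im=cv2.imread("pics/w7.png")
n,y=packer(im,C,"r",(215,175,420,250),330);t=n-.1*np.array([np.cos(y),np.sin(y)]);print(n,y,t)
E=onplane(C,[(250,273),(269,273)],.062);print(E, E.mean(0)[:2]+.015*np.array([-np.sin(y),np.cos(y)]))
print(plan(s,[*t,.053],y))
a=.144;d=n-np.array([.6345,-.009]);print("nose stand",d@[np.cos(a),np.sin(a)],d@[-np.sin(a),np.cos(a)])
# green: rear edge of plate top
p=onplane(C,[(387,93),(388,156)],.012);print(p); m=p.mean(0)[:2]+.125*np.array([np.cos(a),np.sin(a)])-np.array([.6345,-.009]);print("green nose",m@[np.cos(a),np.sin(a)],m@[-np.sin(a),np.cos(a)])
print(onplane(C,[(448,258),(453,303)],0))
E
```

```text
[ 0.55961856 -0.08309567] 0.06172835 [ 0.45980902 -0.08926459]
[[ 0.45646819 -0.10548616  0.062     ]
 [ 0.46668589 -0.10481221  0.062     ]] [ 0.4606517  -0.09017776]
(array([ 1. , -0.5, 36.3]), array([0.001 , 0.0003, 0.0045]), array([ 1. , -0.4, 36.3]))
nose stand -0.08473935014116585 -0.06258307409366079
[[ 0.53238566 -0.00735603  0.012     ]
 [ 0.53998827 -0.04543308  0.012     ]]
green nose 0.025208346927667304 -0.003106318053162821
[[ 0.60584314 -0.1210924   0.        ]
 [ 0.62043947 -0.16064066  0.        ]]
```

Emit:
carry_out(
  commands=[
    [[0, 0, 0], [0, 0, 12], 0.5],
    [[0, 0, 0], [0, 0, 15], 0.5],
    [[0, 0, 0], [0, 0, 9], 0.5],
    [[0, 0, 0], [0, 0, 0], 0.6],
    [[0, 0, 0], [0, 0, 0], 0.7],
    [[0, 0, 0], [0, 0, 0], 0.8],
    [[0, 0, 0], [0, 0, 0], 0.9],
    [[0, 0, 0], [0, 0, 0], 1],
    [[0, 0, 0], [0, 0, 0], 1],
    [[0, 0, 0], [0, 0, 0], 1],
  ],
)

```text
time_s: 20.65
tool_pos: [0.4606, -0.0903, 0.0529]
ee_rot: [0.683, 0.73, 0.0, 0.001]
contact_force: [1.0, -1.5, 3.7]
finger_gap: 0.0095
```

Emit:
carry_out(
  commands=[
    [[0, 0, -0.02], [0, 0, 0], 1],
    [[0, 0, -0.04], [0, 0, 0], 1],
    [[0, 0, -0.02], [0, 5, 0], 1],
    [[0, 0, 0], [0, 9, 0], 1],
    [[0, 0, 0], [0, 12, 0], 1],
    [[0, 0, 0], [0, 12, 0], 1],
    [[0, 0, 0], [0, 9, 0], 1],
    [[0, 0, 0], [0, 6, 0], 1],
    [[0, 0, 0], [0, 3, 0], 1],
    [[0, 0, 0], [0, 0, 0], 1],
  ],
)

```text
time_s: 21.9
tool_pos: [0.5142, -0.0825, 0.0528]
ee_rot: [0.653, 0.757, -0.001, -0.001]
contact_force: [-4.7, -0.3, 7.5]
finger_gap: 0.0093
```

```bash
cat > st.py <<'E'
from h import *
from cell import bot,optics
s=bot.read_state();print(s["time_s"],"F",s["contact_force"].round(1),"p",s["tool_pos"].round(4),"gap",s["finger_gap"])
R=Ro.from_quat(s["ee_rot"]).as_matrix();y=R[:2,1]
n=s["tool_pos"][:2]+.1*y;a=.144;d=n-np.array([.6345,-.009]);print("yaw",np.arctan2(y[1],y[0]).round(4),"nose stand",d@[np.cos(a),np.sin(a)],d@[-np.sin(a),np.cos(a)])
E
python3 st.py
```

```text
21.9 F [-4.7 -0.3  7.5] p [ 0.5142 -0.0825  0.0528] gap 0.009281286658568266
yaw 0.1468 nose stand -0.029633583449973033 -0.05521805885956215
```

Emit:
carry_out(
  commands=[
    [[0, 0, 0], [0, 2, 0], 1],
    [[0, 0, 0], [0, 2, 0], 1],
    [[0, 0, 0], [0, 1, 0], 1],
    [[0, 0, 0], [0, 1, 0], 1],
    [[0, 0, 0], [0, 1, 0], 1],
    [[0, 0, 0], [0, 0, 0], 1],
    [[0, 0, 0], [0, 0, 0], 1],
    [[0, 0, 0], [0, 0, 0], 1],
    [[0, 0, 0], [0, 0, 0], 1],
    [[0, 0, 0], [0, 0, 0], 1],
  ],
)

```text
time_s: 23.15
tool_pos: [0.5206, -0.0816, 0.0528]
ee_rot: [0.653, 0.757, -0.002, -0.001]
contact_force: [-6.8, -0.4, 8.7]
finger_gap: 0.0097
```

Emit:
carry_out(
  commands=[
    [[0, 0, 0], [0, 1, 0], 1],
    [[0, 0, 0], [0, 1, 0], 1],
    [[0, 0, 0], [0, 1, 0], 1],
    [[0, 0, 0], [0, 0, 0], 1],
    [[0, 0, 0], [0, 0, 0], 1],
    [[0, 0, 0], [0, 0, 0], 1],
    [[0, 0, 0], [0, 0, 0], 1],
    [[0, 0, 0], [0, 0, 0], 1],
    [[0, 0, 0], [0, 0, 0], 1],
    [[0, 0, 0], [0, 0, 0], 1],
  ],
)

```text
time_s: 24.4
tool_pos: [0.5235, -0.0811, 0.0528]
ee_rot: [0.653, 0.757, -0.002, -0.001]
contact_force: [-6.0, -1.7, 8.4]
finger_gap: 0.0096
```

```bash
python3 st.py
```

```text
24.4 F [-6.  -1.7  8.4] p [ 0.5235 -0.0811  0.0528] gap 0.009560483076212399
yaw 0.1466 nose stand -0.0201579870243704 -0.05519889170825832
```

Emit:
carry_out(
  commands=[
    [[0, 0, 0], [0, 1, 0], 1],
    [[0, 0, 0], [0, 1, 0], 1],
    [[0, 0, 0], [0, 1, 0], 1],
    [[0, 0, 0], [0, 0, 0], 1],
    [[0, 0, 0], [0, 0, 0], 1],
    [[0, 0, 0], [0, 0, 0], 1],
    [[0, 0, 0], [0, 0, 0], 1],
    [[0, 0, 0], [0, 0, 0], 1],
    [[0, 0, 0], [0, 0, 0], 1],
    [[0, 0, 0], [0, 0, 0], 1],
  ],
)

```text
time_s: 25.65
tool_pos: [0.5243, -0.081, 0.0528]
ee_rot: [0.653, 0.757, -0.004, -0.003]
contact_force: [-13.4, -1.4, 13.5]
finger_gap: 0.0095
```

```bash
python3 st.py
```

```text
25.65 F [-13.4  -1.4  13.5] p [ 0.5243 -0.081   0.0528] gap 0.009517651985672702
yaw 0.1466 nose stand -0.019379087847129634 -0.05518545308323812
```

```bash
python3 - <<'E'
from cell import optics
import cv2
cv2.imwrite("pics/w8.png",optics.get_image("wrist"))
E
```

```text
(no output)
```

View pics/w8.png

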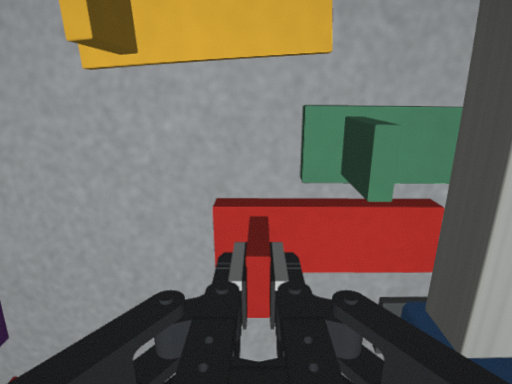

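Emit:
carry_out(
  commands=[
    [[0, 0, 0], [0, 1, 0], 1],
    [[0, 0, 0], [0, 0, 0], 1],
    [[0, 0, 0], [0, 0, 0], 1],
    [[0, 0, 0], [0, -8, 0], 1],
    [[0, 0, 0], [0, -12, 0], 1],
    [[0, 0, 0], [0, -14, 0], 1],
    [[0, 0, 0], [0, -14, 0], 1],
    [[0, 0, 0], [0, -12, 0], 1],
    [[0, 0, 0], [0, -8, 0], 1],
    [[0, 0, 0], [0, 0, 0], 1],
  ],
)

```text
time_s: 26.95
tool_pos: [0.4609, -0.0903, 0.0528]
ee_rot: [0.654, 0.757, -0.001, -0.0]
contact_force: [-0.3, 0.1, 7.2]
finger_gap: 0.0095
```

```bash
python3 st.py
```

```text
26.95 F [-0.3  0.1  7.2] p [ 0.4609 -0.0903  0.0528] gap 0.00953593462270441
yaw 0.1458 nose stand -0.08350243036355778 -0.055407543645144004
```

Before drawing back, the wrist view showed red's front edge at (442,235) standing against the rail face, with its chamfer-side corner still visible. The wrist force had doubled and motion had stopped, so red does not fit. Now I release it and check.

Emit:
carry_out(
  commands=[
    [[0, 0, 0], [0, 0, 0], 0.8],
    [[0, 0, 0], [0, 0, 0], 0.6],
    [[0, 0, 0], [0, 0, 0], 0.5],
    [[0, 0, 0], [0, 0, 0], 0.5],
    [[0, 0, 0], [0, 0, -20], 0.5],
    [[0, 0, 0], [0, 0, -40], 0.5],
    [[0, 0, 0], [10, 10, -50], 0.5],
    [[0, 0, 0], [20, 10, -50], 0.5],
    [[0, 0, 0], [20, 0, -30], 0.5],
    [[0, 0, 0], [0, 0, 0], 0.5],
  ],
)

```text
time_s: 28.2
tool_pos: [0.4759, -0.037, 0.2456]
ee_rot: [0.653, 0.757, 0.002, 0.003]
contact_force: [0.5, -0.6, -0.1]
finger_gap: 0.0425
```

Emit:
carry_out(
  commands=[
    [[0, 0, 0], [0, 0, 0], 0.5],
    [[0, 0, 0], [0, 0, 0], 0.5],
    [[0, 0, 0], [0, 0, 0], 0.5],
    [[0, 0, 0], [0, 0, 0], 0.5],
    [[0, 0, 0], [0, 0, 0], 0.5],
    [[0, 0, 0], [0, 0, 0], 0.5],
    [[0, 0, 0], [0, 0, 0], 0.5],
    [[0, 0, 0], [0, 0, 0], 0.5],
    [[0, 0, 0], [0, 0, 0], 0.5],
    [[0, 0, 0], [0, 0, 0], 0.5],
  ],
)

```text
time_s: 29.45
tool_pos: [0.4746, -0.0376, 0.2423]
ee_rot: [0.654, 0.757, 0.0, 0.0]
contact_force: [-0.2, 0.7, -0.2]
finger_gap: 0.0426
```

```bash
python3 - <<'E'
from h import *
from cell import bot,optics
import pickle
s=bot.read_state();C=optics.camera_params("wrist");print(s["tool_pos"])
im=optics.get_image("wrist");cv2.imwrite("pics/w9.png",im);pickle.dump((s,C),open("w9.pkl","wb"))
im=optics.get_image("scene");cv2.imwrite("pics/s9.png",cv2.resize(im[130:300,120:400],None,fx=2.8,fy=2.8,interpolation=2))
E
```

```text
[ 0.47455422 -0.03758969  0.24234048]
```

View pics/w9.png

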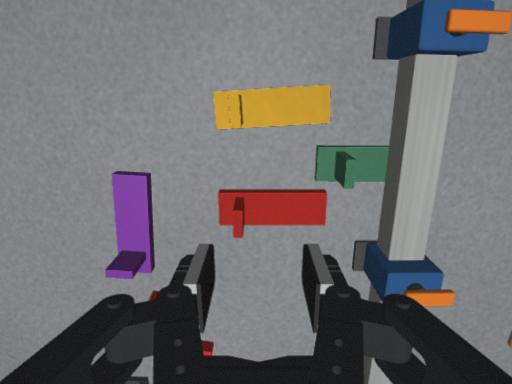

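View pics/s9.png

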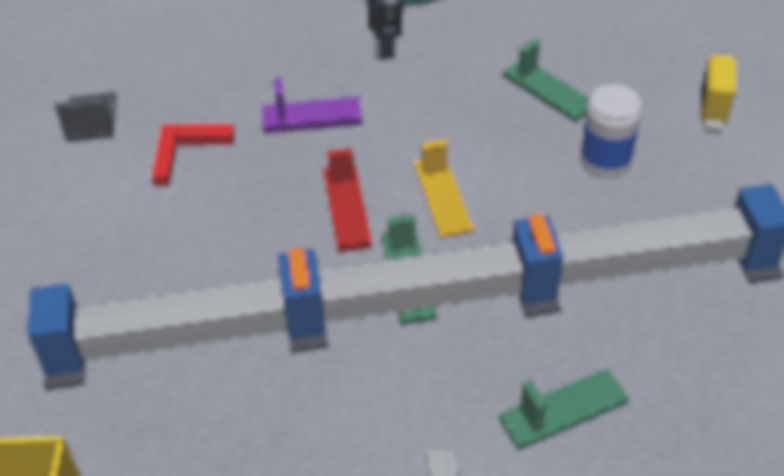

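Scene view: green's nose shows past the rail's far side at crop (417,315). Red and yellow lie flat and well back. I'll measure the final nose positions.

```bash
python3 - <<'E'
from h import *
import pickle
s,C=pickle.load(open("w9.pkl","rb"));im=cv2.imread("pics/w9.png")
a=.144
def st(p): d=np.array(p)[:2]-[.6345,-.009]; return np.round([d@[np.cos(a),np.sin(a)],d@[-np.sin(a),np.cos(a)]],4)
n,y=packer(im,C,"y",(205,80,340,135),255);print("yellow",st(n),y)
n,y=packer(im,C,"r",(210,185,335,230),255);print("red",st(n),y)
p=onplane(C,[(316.5,147),(315.5,182)],.012).mean(0)[:2]; print("green from rear", st(p+.125*np.array([np.cos(a),np.sin(a)])))
from cell import optics
P=optics.camera_params("scene")
print("green nose from scene",st(onplane(P,[(120+417/2.8,130+315/2.8)],.012)[0]))
E
```

```text
yellow [-0.0864  0.0619] 0.20637009
red [-0.085  -0.0552] 0.14548689
green from rear [ 0.0269 -0.0045]
green nose from scene [ 0.0277 -0.0023]
```

All the positions agree and the gripper is clear, so I'm handing the job in.

```bash
python3 -c "
from cell import bot
bot.finish_job()"
```

```text
the job is handed in; nothing more can be done
```

The green 12 mm packer is the one that fits, and I left it beneath the middle rail. I handed the job in at about 29.5 s; no verdict was reported.

- **Yellow 8 mm:** it slid about 30 mm under the rail, and I drew it back.
- **Green 12 mm:** it also went under. I pushed it in flat until its front edge showed at the far side.
- **Red 16 mm:** its front edge stopped at the rail face. The pushing force rose from about 6 N to 13 N while it moved only 0.8 mm of a commanded 3 mm. I drew it back.

Last checks, with front edges given as x in the stand's frame (rail faces at -20 and +20 mm):

| Packer | Front edge (mm) | Note |
|---|---|---|
| Green | +27 (wrist camera), +28 (scene camera) | 7–8 mm past the far face |
| Yellow | -86 | flat, well back |
| Red | -85 | flat, well back |

The gripper was open and clear at about 0.24 m. The bystanders and look-alikes looked unmoved in the final pictures, though I did not measure them. No check failed. The only disagreement came early on: the yellow tab's position was about 10 mm off the gripper at the first reach, and I corrected that before gripping.

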